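# Block an uncut lens in the sprung ring of the lens blocker

### The arm

A 6-joint arm with a two-finger parallel gripper is mounted at the origin on a cart in front of the work surface, level with it; the furniture and walls round the work are solid. World frame = base frame: x ahead of the robot, y to its left, z up, the work surface at z = 0. Lengths are in m, angles in rad, forces in N, time in s.
With the tool pointing down it reaches from about 0.25 to 0.775 m from the base axis. Payload 4 kg.
Tool frame: the origin (TCP) lies on the centre line of the jaws, within the pads' length; the fingertips stand env.finger_overhang ahead of it and the grasp point (between the pads) lies 11 mm behind it (env.finger_overhang is the distance from the TCP to the fingertips, in m); z points along the fingers, y is the line along which they close (so a half turn about z gives the same grasp; the last joint's range is limited). The gripper opens to 94 mm and grips with 3 to 60 N. Pads are 16 mm wide; open, the fingers measure 119 mm over their backs; the gripper's body (75 mm by 177 mm) begins 78 mm behind the grasp point.
Start: joints at [-1.357, 0.087, 1.371, -0, 1.684, -0.103], TCP at [0.171, -0.523, 0.186] pointing down, gripper open.
Joint ranges: [-3.1, 3.1], [-0.76, 2.03], [0.27, 2.55], [-1.08, 4.22], [0.17, 2.65], [-2.57, 2.57]. Speed limits (rad/s): [2.79, 2.79, 3.14, 3.14, 3.14, 3.14].

### API

Orientations are given as a unit quaternion [x, y, z, w].
In Python, from cell import env gives the robot as it stands.
- The arm moves only by the tool play_rows, never from a script. Its argument "increments" is text: rows parted by semicolons, each of 7 numbers parted by spaces: the turn, a rotation vector about the tool's x, y, z in units of 6 degrees (1.0 is 6 degrees), then the shift along the tool's x, y, z in m, then the gripper's target within -1 to 1 (shut at 1, half-way at 0, fully open at -1). A call has 1 to 12 rows; each row shifts and turns the commanded pose from where the row before left it, along the tool's axes as they then stand; what a row does not reach is not made up. A row lasts 1/12 s, in which the tool goes at most 41.7 mm and 7.16 degrees, less where a joint would pass 70% of its speed; a pose out of reach is approached as far as the arm can. A call is refused whole if a number of a shift passes 0.0417 or a number of a turn 1, either way. A call with a gripper value outside its range is refused whole. The fingers move at their own pace and stop on an object; the grip force is fixed at half the most. Time passes only in rows, so rows that do not move let the fingers close. It gives the time, the measured TCP pose, the force, the opening and the grip force at its end, in the units of the state.
- env.state(): the state, without advancing time (a new reading comes with each control period).
- env.capture(name): name is "side" or "top"; returns a dict with "img" (420x560x3 uint8, red, green, blue), "mtx" (3x3 intrinsics, pixels), "pose" (4x4, takes a point from camera to world coordinates). Camera axes: x right, y up, looking along -z (the intrinsics and any distortion apply to the point x, -y, -z); pixel columns grow to the right and rows downward; lengths in m; the calibration is good to about 2 mm. A picture is of the moment at which its call begins. There is no depth.
- env.hand_in(): hands the job in; it is judged then, once.
The state is a dict: "time_s": time; "joint_pos": joint angles; "qvel": joint speeds; "joint_efforts": joint torques, N m; "tool_pos": TCP position; "tcp_rot": TCP orientation; "contact_force": force on the tool from outside, world axes, zero at the start; "ft_torque": the same for the moment, N m; "gripper_width": finger opening in m; "grasp_force": force on a finger pad.
Only numpy, scipy, OpenCV 4.12 (cv2) and the standard library are available. Lean on these libraries where they do the work, as an engineer would, in place of code of your own. Each camera call takes 0.05 s, during which the arm holds its last target. There are 200 camera calls.

### The job

Block the uncut lens for edging: pick the clear round lens blank off the bench, lay it flat inside the raised rim of the lens blocker's sprung ring, then press it straight down against the springs, as far as it will go, so that it bears firmly on the adhesive pad in the middle. Finish while still holding the lens pressed down, without letting it spring back, and leave the other things on the bench where they are.

Things in the scene. Friction and masses are not known exactly. Their poses are not given: they have to be found in the camera images.
- lens_center (a point): the uncut lens: a clear, whitish solid disc, 64 mm in diameter, 9 mm thick, 24 g, lying flat on the bench; the only one (a tape roll has an open brown core, a screw tin is 20 mm tall). The point is its centre, 4.5 mm over its underside; z is its axis, up. Take it by the edge, across its diameter.
- cradle_seat (a point): aluminium sprung ring of the lens blocker. The point is the centre of the flat ledge the lens lies on (radius 23 to 29.5 mm), 42 mm over the bench while up; z up, the ring slides straight down. A raised rim, top 5 mm above the ledge, centres the lens with 1.8 mm to spare all round: two arcs, about +x and -x. Toward +y and -y it is cut away, for fingers to reach down past the ledge.
- finger_gap (a point): the middle of the +y gap in the rim, at ledge height, 37 mm from the ring's centre (the -y gap is its mirror image): 38 mm wide, open outward, free down to the base 30 mm below, so a finger there may also go down with the ring
- blocker: the blocker's low grey base, 150 (x) x 84 (y) mm, 12 mm thick, fixed; origin under its centre, straight below the ring's. Guide posts 56 mm out on +x and -x end 7 mm above the ring's ledge.
- cradle (a joint): how far the ring is pressed down, m: 0 = up (at the start), 0.010 = down on its stop. Springs push it up with 2 N, rising by 0.5 N per mm. From 0.008 on the lens also bears on the adhesive pad, on a stiffer spring (1 N, rising by 2 N per mm): the whole push is 6 N just before the lens meets the pad and 12 N fully down.
- pad_face (a point): the centre of the adhesive pad, a white disc 24 mm in diameter on a black block in the middle of the ring, 8 mm below the ledge while the ring is up; it is on a stiff spring with 2 mm of travel.
- lens: the same lens, given at the centre of its underside
- pad: the same pad with its block, given at the centre of the pad's face
- tin: bystander: round screw tin 65 mm in diameter, 20 mm tall, with a flat lid; origin under its centre
- tape: bystander: roll of white tape 62 mm in diameter, 12 mm tall, open brown core, lying flat; origin under its centre
- eye_loupe: bystander: black watchmaker's loupe 37 mm wide, 34 mm tall; origin under its centre
- glue: bystander: small adhesive bottle 27 mm wide, 66 mm tall; origin under its centre
- spray: bystander: lens cleaner pump bottle 37 mm wide, 128 mm tall; origin under its centre
- pliers: bystander: adjusting pliers 132 x 65 mm, 12 mm tall, lying flat; origin under the centre
Things that resemble listed ones, but are neither listed nor needed, are in the scene too. Leave any orange look-alike of the lens alone.

How it is judged:
By the outcome, as a careful person would: the job done as asked, in the order asked, and still so for the second after the job is handed in, while the arm keeps its last pose, push and grip.
It also fails if it takes over 48 s, if anything falls off the work surface, if the arm or the gripper's body presses on something with over 40 N, if the wrist force passes 120 N, or if a joint passes its speed limit or range.

## Working session

There is one attempt and no reset: what is moved stays moved. The work goes in short steps, Python scripts to look and compute and a tool call to move; the robot and the scene stay as the last step left them, time stands still between calls to the robot, and variables do not carry over. Pictures are saved under pics/ and viewed, at most 10 in all, crops included, and the job is handed in when it is done.

Besides the shell and the picture viewer there is one more tool, called after "Call:" by a JSON object that holds its "api" and its "payload". play_rows: Moves the arm, as the interface text tells. Its arguments: {"type":"object","properties":{"increments":{"type":"string"}},"required":["increments"]}

```bash
mkdir -p pics; cat > h.py <<'E'
import numpy as np, cv2
from cell import env
def ray(c,u,v,z):
    "world point at height z on pixel u,v"
    K=np.array(c["mtx"]);P=np.array(c["pose"])
    d=np.linalg.inv(K)@[u,v,1]; d=P[:3,:3]@(d*[1,-1,-1]); o=P[:3,3]
    return o+d*(z-o[2])/d[2]
def proj(c,p):
    K=np.array(c["mtx"]);P=np.array(c["pose"])
    q=P[:3,:3].T@(np.array(p)-P[:3,3]); q=K@(q*[1,-1,-1]); return q[:2]/q[2]
E
python3 - <<'E'
from h import *
for n in("top","side"):
    c=env.capture(n);cv2.imwrite(f"pics/{n}0.png",c["img"][:,:,::-1]);print(np.round(c["mtx"],1).tolist(),np.round(c["pose"],3).tolist(),[k for k in c])
print(env.finger_overhang,env.state())
E
```

```text
[[391.3, 0.0, 278.1], [0.0, 391.3, 215.5], [0.0, 0.0, 1.0]] [[0.009, 0.997, -0.074, 0.482], [-1.0, 0.008, -0.015, -0.188], [-0.014, 0.074, 0.997, 1.093], [0.0, 0.0, 0.0, 1.0]] ['img', 'mtx', 'pose']
[[482.8, 0.0, 274.9], [0.0, 482.8, 201.3], [0.0, 0.0, 1.0]] [[0.998, -0.043, 0.038, 0.601], [0.056, 0.606, -0.793, -1.263], [0.011, 0.794, 0.608, 0.892], [0.0, 0.0, 0.0, 1.0]] ['img', 'mtx', 'pose']
0.008 {'time_s': 0.1, 'joint_pos': array([-1.35710853e+00,  8.78548424e-02,  1.37207605e+00, -1.50142252e-06,
        1.68359882e+00, -1.03086133e-01]), 'qvel': array([-0.00051424, -0.0017377 , -0.00600805, -0.00062417,  0.00069472,
       -0.001891  ]), 'joint_efforts': array([ 2.80730739e-03, -3.41251123e+01, -3.03299510e+01,  7.21029122e-02,
        3.04682530e-02, -9.46990326e-05]), 'tool_pos': array([ 0.17121677, -0.522118  ,  0.18484934]), 'tcp_rot': array([ 9.87482535e-01,  1.57725410e-01, -5.42780127e-05, -9.67006606e-04]), 'contact_force': array([ 0.77415821,  0.51629018, -0.19083052]), 'ft_torque': array([ 0.00626674, -0.03265875, -0.05191271]), 'grasp_force': 0.0, 'gripper_width': 0.09399190303904109}
```

View pics/top0.png

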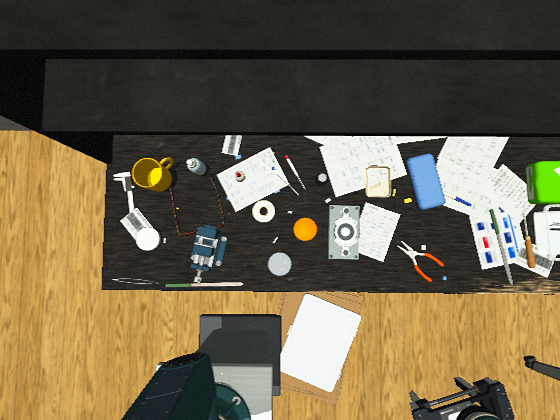

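View pics/side0.png

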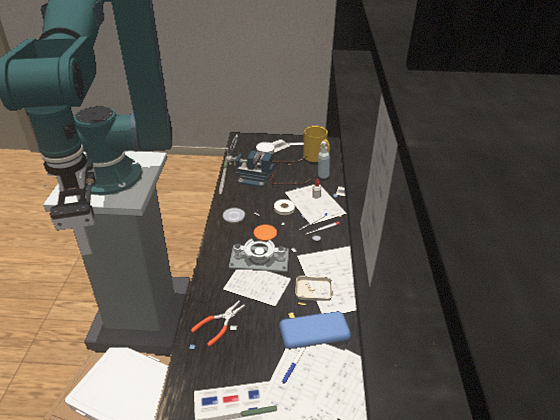

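The top view shows these round candidates:
- a greyish disc at (280,264)
- a white disc at (147,239), possibly the tin
- tape with a brown core at (263,211)
- an orange look-alike at (305,229)

The ring is at (345,232), with its base long in world x. The clear disc at (280,264) fits best, so I'll confirm it with an enlarged crop.

```bash
python3 - <<'E'
from h import *
t=cv2.imread("pics/top0.png");s=cv2.imread("pics/side0.png")
a=cv2.resize(t[190:290,240:373],(798,600),interpolation=cv2.INTER_CUBIC)[:, :]
b=cv2.resize(s[190:280,200:320],(400,300),interpolation=cv2.INTER_CUBIC)
d=cv2.resize(t[215:260,120:180],(400,300),interpolation=cv2.INTER_CUBIC)
cv2.imwrite("pics/c1.png",np.hstack([cv2.resize(a,(400,600)) if 0 else cv2.resize(t[190:290,265:365],(400,600*400//600)),np.vstack([b,d])[:400]]) )
c=env.capture("top");g=env.capture("side")
from numpy import round as r
for n,(u,v),z in[("lens",(280,264),.009),("ring",(345,232),.047),("white",(147,239),.02)]:print(n,r(ray(c,u,v,z),4))
for n,(u,v),z in[("lens",(234,215),.009),("ring",(260,250),.047),("white",(265,147),.02)]:print(n,r(ray(g,u,v,z),4))
E
```

```text
lens [ 0.4283 -0.1781  0.009 ]
ring [ 0.5166 -0.3511  0.047 ]
white [0.4937 0.1884 0.02  ]
lens [ 0.4322 -0.1837  0.009 ]
ring [ 0.5227 -0.3658  0.047 ]
white [0.4958 0.1836 0.02  ]
```

View pics/c1.png

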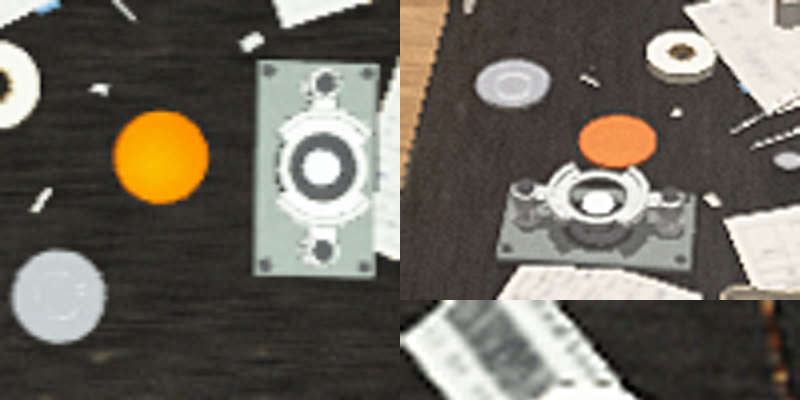

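The crop confirms it: the greyish translucent disc, about 65 mm across, thin and with no core, is the lens. The orange disc is the decoy. The ring's gaps face ±y. Next I'll take sub-pixel centres in both views and triangulate.

```bash
cat >> h.py <<'E'
def blob(img,win,lo,fn=None):
    u0,u1,v0,v1=win; g=cv2.cvtColor(img[v0:v1,u0:u1],cv2.COLOR_RGB2GRAY)
    m=(g>lo).astype(np.uint8); n,l,st,ce=cv2.connectedComponentsWithStats(m)
    k=1+np.argmax(st[1:,4]); cs,_=cv2.findContours((l==k).astype(np.uint8),cv2.RETR_EXTERNAL,cv2.CHAIN_APPROX_NONE)
    e=cv2.fitEllipse(max(cs,key=len)); return np.array(ce[k])+[u0,v0],st[k],e[1]
def tri(c1,p1,c2,p2):
    from scipy.optimize import least_squares
    f=lambda x:np.r_[proj(c1,x)-p1,proj(c2,x)-p2]
    r=least_squares(f,[.5,-.2,.02],x_scale=.1);return r.x,r.fun
E
python3 - <<'E'
from h import *
c=env.capture("top");g=env.capture("side")
A=blob(c["img"],(264,296,248,280),100);B=blob(g["img"],(218,250,203,227),100)
print("lens",A,B);r=tri(c,A[0],g,B[0]);print(r);print(ray(c,*A[0],.009),ray(g,*B[0],.009))
A=blob(c["img"],(340,351,226,237),170);B=blob(g["img"],(253,267,243,257),170)
print("pad",A,B);r=tri(c,A[0],g,B[0]);print(r);print(ray(c,*A[0],.034),ray(g,*B[0],.034))
a=cv2.resize(c["img"][200:264,325:366,::-1],None,fx=9,fy=9,interpolation=cv2.INTER_CUBIC)
b=cv2.resize(g["img"][232:275,225:293,::-1],None,fx=6,fy=9,interpolation=cv2.INTER_CUBIC)
o=np.zeros((576,369+408,3),np.uint8);o[:,:369]=a;o[:387,369:]=b;cv2.imwrite("pics/c2.png",o)
E
```

```text
lens (array([279.23181818, 263.66818182]), array([  4,   4,  24,  24, 440], dtype=int32), (22.69232749938965, 22.917301177978516)) (array([233.40839695, 214.53053435]), array([  4,   5,  23,  14, 262], dtype=int32), (13.613173484802246, 22.127851486206055))
(array([ 0.42913377, -0.17588577,  0.00428818]), array([-0.00741167, -0.06664098, -0.07097517, -0.00050708]))
[ 0.42917961 -0.17595899  0.009     ] [ 0.43025312 -0.18163918  0.009     ]
pad (array([344.92307692, 231.32307692]), array([ 1,  1,  9,  9, 65], dtype=int32), (7.831174850463867, 8.726733207702637)) (array([259.14754098, 249.90163934]), array([ 2,  4, 10,  7, 61], dtype=int32), (6.788527965545654, 9.705559730529785))
(array([ 0.51910834, -0.35273121,  0.03483184]), array([-0.01042043, -0.10487614, -0.1008261 ,  0.00375287]))
[ 0.5188547  -0.35288785  0.034     ] [ 0.51928715 -0.35181706  0.034     ]
```

View pics/c2.png

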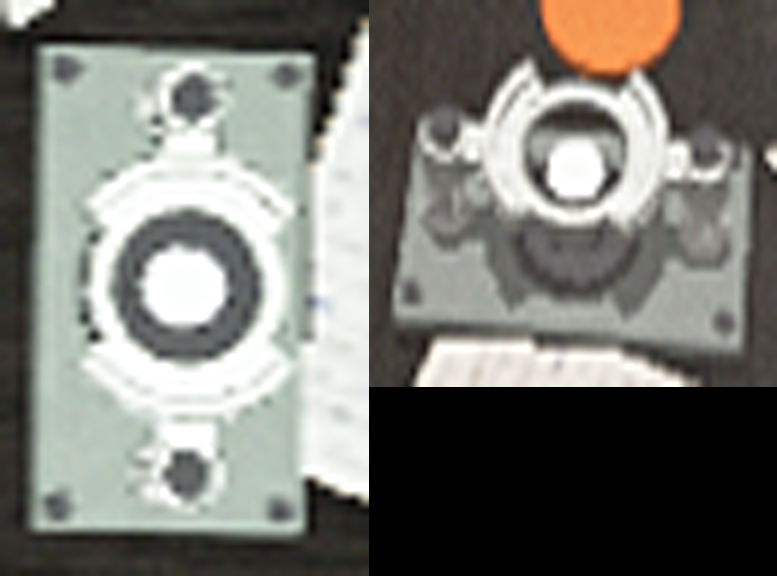

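The centres agree and the heights match: lens at about (0.4295, -0.176), ring at about (0.519, -0.3525), with yaw about -1.5°. First I'll square the tool, then go above the lens.

Call:
{"api": "play_rows", "payload": {"increments": "0 0 1 0 0 0 -1;0 0 1 0 0 0 -1;0 0 1 0 0 0 -1;0 0 0.03 0 0 0 -1;0 0 0 0 0 0 -1"}}

```text
time_s: 0.72
tool_pos: [0.1713, -0.5226, 0.1858]
tcp_rot: [1.0, 0.001, -0.0, -0.0]
contact_force: [-0.2, 0.7, 0.5]
gripper_width: 0.094
grasp_force: 0.0
```

Call:
{"api": "play_rows", "payload": {"increments": "0 0 0 0.0215 -0.0288 0 -1;0 0 0 0.0215 -0.0288 0 -1;0 0 0 0.0215 -0.0288 0 -1;0 0 0 0.0215 -0.0288 0 -1;0 0 0 0.0215 -0.0288 0 -1;0 0 0 0.0215 -0.0288 0 -1;0 0 0 0.0215 -0.0288 0 -1;0 0 0 0.0215 -0.0288 0 -1;0 0 0 0.0215 -0.0288 0 -1;0 0 0 0.0215 -0.0288 0 -1;0 0 0 0.0215 -0.0288 0 -1;0 0 0 0.0215 -0.0288 0 -1"}}

```text
time_s: 1.72
tool_pos: [0.4303, -0.1756, 0.1861]
tcp_rot: [1.0, 0.001, 0.0, 0.0]
contact_force: [0.1, -1.2, 0.2]
gripper_width: 0.0942
grasp_force: 0.0
```

Call:
{"api": "play_rows", "payload": {"increments": "0 0 0 0 0 0.02 -1;0 0 0 0 0 0.02 -1;0 0 0 0 0 0.02 -1;0 0 0 0 0 0.02 -1;0 0 0 0 0 0.02 -1;0 0 0 0 0 0.02 -1;0 0 0 0 0 0.015 -1;0 0 0 0 0 0 -1;0 0 0 0 0 0 -1"}}

```text
time_s: 2.47
tool_pos: [0.4289, -0.1768, 0.0503]
tcp_rot: [1.0, 0.0, -0.001, -0.0]
contact_force: [0.2, 0.3, -0.1]
gripper_width: 0.0938
grasp_force: 0.0
```

Call:
{"api": "play_rows", "payload": {"increments": "0 0 0 0 0 0.012 -1;0 0 0 0 0 0.012 -1;0 0 0 0 0 0.01 -1;0 0 0 0 0 0.006 -1;0 0 0 0 0 0 -1;0 0 0 0 0 0 -1"}}

```text
time_s: 2.97
tool_pos: [0.4298, -0.1773, 0.0113]
tcp_rot: [1.0, -0.0, 0.0, 0.0]
contact_force: [-0.2, 0.7, 0.1]
gripper_width: 0.0943
grasp_force: 0.0
```

```bash
python3 - <<'E'
from h import *
c=env.capture("top");g=env.capture("side")
a=cv2.resize(c["img"][234:294,245:315,::-1],None,fx=5.7,fy=5.7,interpolation=cv2.INTER_CUBIC)
b=cv2.resize(g["img"][180:240,200:270,::-1],None,fx=5.7,fy=5.7,interpolation=cv2.INTER_CUBIC)
cv2.imwrite("pics/g1.png",np.hstack([a,b]));s=env.state();print(s["tool_pos"],s["contact_force"])
E
```

```text
[ 0.43015117 -0.17755671  0.01175671] [0.26898866 0.22587253 0.47217632]
```

View pics/g1.png

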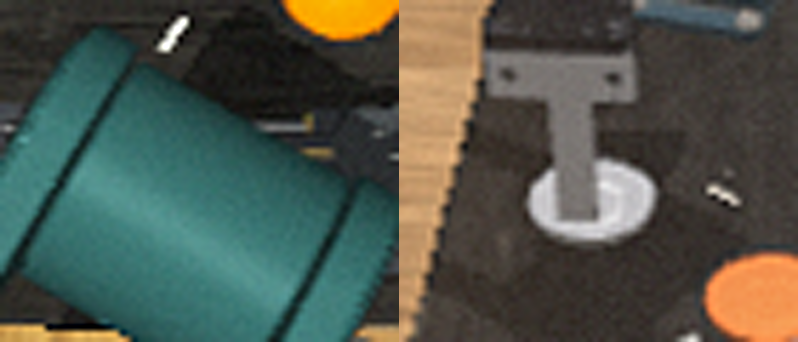

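The side view shows the near finger at (577,220) in the crop, and the lens centre at (593,202). I'll check whether that offset is only perspective.

```bash
python3 - <<'E'
from h import *
g=env.capture("side")
x,y=.430,-.177
for z in(.0035,.02):
  for dx in(-.008,.008): print(z,dx,proj(g,[x+dx,y-.0595,z]), ((proj(g,[x+dx,y-.0595,z])-[200,180])*5.7+[399,0]))
print(proj(g,[x,y,.009]),proj(g,[x-.032,y,.0045]),proj(g,[x+.032,y,.0045]))
I=cv2.cvtColor(g["img"],cv2.COLOR_RGB2GRAY);print(I[203:219,220:248])
E
```

```text
0.0035 -0.008 [228.16432592 228.14773965] [559.53665772 274.44211601]
0.0035 0.008 [233.81328404 228.4015316 ] [591.73571902 275.88873015]
0.02 -0.008 [227.88226788 223.66538003] [557.9289269  248.89266616]
0.02 0.008 [233.57306091 223.91906028] [590.36644721 250.33864362]
[233.51934498 213.52473263] [222.66597638 214.24791164] [244.51827041 215.20630931]
[[ 63  62  57  60  59  55  75 113 123 122 114 119 118 115  71  42  51  45
   41  44  43  43  44  41  43  41  45  46]
 [ 55  58  60  67  62  57  79 112 120 120 120 123 120 112  81  40  51  46
   50  48  54  46  49  51  45  48  51  43]
 [ 45  39  59  63  59  60  73 110 119 120 123 117 120 118  76  46  47  52
   45  49  50  48  48  41  48  46  52  49]
 [ 51  47  49  49  51  53  57 106 121 114 118 119 123 117  78  41  43  41
   44  48  47  51  47  47  50  48  50  50]
 [ 54  47  52  55  46  45  46 104 126 117 119 120 119 116  84  79  85  58
   52  47  45  42  47  45  46  49  49  46]
 [ 57  50  51  51  50  38  39 104 121 122 115 119 120 115 136 166 178 139
  117  99  66  43  38  48  47  48  49  49]
 [ 52  47  48  53  36  55  89 113 118 12
[... 430 characters left out ...]
 58  50  49 177 211 200 206 168 119 115 119 116 117 113 134 190 211 225
  228 202 197 195 197 207 162  79  40  58]
 [ 54  53  80 183 208 196 203 164 117 111 117 119 117 112 133 184 199 197
  205 198 195 194 201 206 158  75  36  45]
 [ 59  50 107 187 198 202 200 169 120 117 122 118 120 114 111 174 200 195
  208 205 191 193 202 205 143  54  46  46]
 [ 60  54  88 184 200 199 203 169 127 115 115 118 117 116  98 172 196 198
  215 206 193 193 200 192 122  52  43  57]
 [ 57  55  50 162 200 198 201 175 126 111 107 112 112 112  98 174 205 213
  218 199 196 200 204 155  77  40  50  45]
 [ 56  57  47 100 179 204 205 176 138 119 141 136 131 134 133 200 219 231
  214 198 197 200 178 111  44  48  47  44]]
```

```bash
python3 - <<'E'
from h import *
g=env.capture("side")
cv2.imwrite("pics/g2.png",cv2.resize(g["img"][190:240,205:260,::-1],None,fx=11,fy=11,interpolation=cv2.INTER_NEAREST))
E
```

```text
(no output)
```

View pics/g2.png

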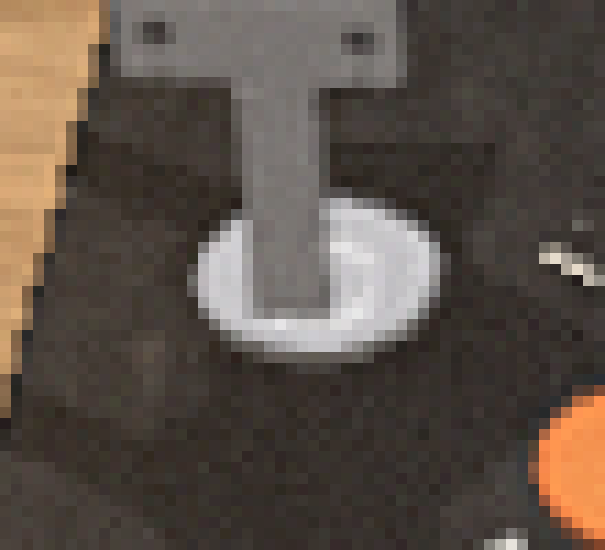

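The fingertip appears at about (231.4, 218.4), roughly 10 px above the prediction of 228. I'll work out where the tool really is from this picture.

```bash
python3 - <<'E'
from h import *
g=env.capture("side");x,y,z=env.state()["tool_pos"];print(x,y,z)
for d in(.0885,.0595,.047,.0375):
  for zz in(z-.008,.02,.04,z+.089): print(d,round(zz,4),proj(g,[x,y-d,zz]).round(1))
q=env.state()["joint_pos"];print(q)
s=cv2.imread("pics/side0.png")[150:270,30:150];u=cv2.imread("pics/side0.png");
b=g["img"][120:240,190:310,::-1]
cv2.imwrite("pics/g3.png",cv2.resize(np.hstack([s,b]),None,fx=3.3,fy=3.3,interpolation=cv2.INTER_NEAREST))
for p in([.17122,-.5221,.1848],):
  for sy in(-.0595,-.047,.047,.0595):
    a=np.radians(18.15);yt=np.array([.3115,-.95,0]); print(sy,((proj(g,np.array(p)+yt*sy-[0,0,.008])-[30,150])*3.3).round())
E
```

```text
0.4299901026464949 -0.17747188918548773 0.011563122694142558
0.0885 0.0036 [229.6 235.2]
0.0885 0.02 [229.3 230.7]
0.0885 0.04 [229.  225.1]
0.0885 0.1006 [227.9 207.7]
0.0595 0.0036 [231.  228.4]
0.0595 0.02 [230.7 223.9]
0.0595 0.04 [230.4 218.4]
0.0595 0.1006 [229.4 201. ]
0.047 0.0036 [231.5 225.5]
0.047 0.02 [231.3 221. ]
0.047 0.04 [231.  215.5]
0.047 0.1006 [230.  198.2]
0.0375 0.0036 [231.9 223.3]
0.0375 0.02 [231.7 218.9]
0.0375 0.04 [231.4 213.4]
0.0375 0.1006 [230.4 196.1]
[-5.13360161e-01  2.63716671e-03  1.81506726e+00 -6.81451297e-05
  1.32251881e+00  1.05788676e+00]
-0.0595 [203. 266.]
-0.047 [203. 277.]
0.047 [198. 373.]
0.0595 [197. 387.]
```

View pics/g3.png

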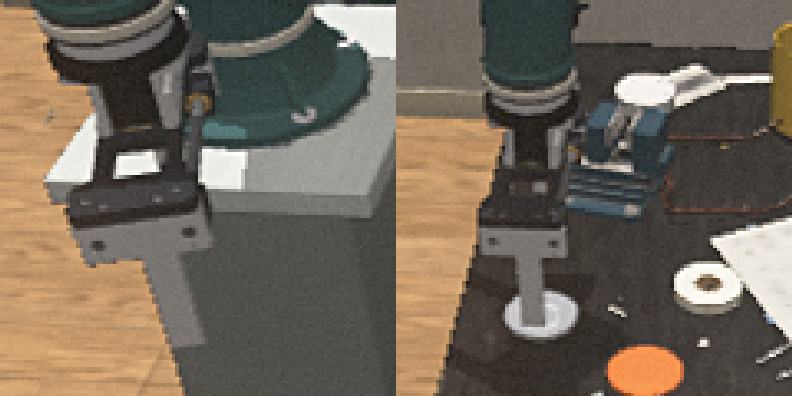

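The image puts the fingertips higher than the state implies, but the contact force is zero. The safest test is to close: at the right height the fingers stop at 64 mm, and if they are too high they pass over the lens.

Call:
{"api": "play_rows", "payload": {"increments": "0 0 0 0 0 0 0.1;0 0 0 0 0 0 0.1;0 0 0 0 0 0 0.1;0 0 0 0 0 0 0.1;0 0 0 0 0 0 0.1;0 0 0 0 0 0 0.1"}}

```text
time_s: 3.72
tool_pos: [0.4295, -0.1772, 0.0109]
tcp_rot: [1.0, -0.0, -0.0, 0.0]
contact_force: [-0.1, -0.2, 0.2]
gripper_width: 0.0574
grasp_force: 0.0
```

The fingers closed past 64 mm with no force, so they really are above the lens and the reported z doesn't match the images. The start picture from the top view can separate a z error from a y error.

```bash
python3 - <<'E'
from h import *
c=env.capture("top");t=cv2.imread("pics/top0.png")[340:420,390:520]
p=np.array([.17122,-.5221,.1848]);yt=np.array([.3115,-.95,0])
for dz in(0,.035):
  for dy in(0,.042):
   for sy in(-.053,.053):
    print(dz,dy,sy,((proj(c,p+yt*sy+[0,dy,dz-.008])-[390,340])*6).round())
cv2.imwrite("pics/t3.png",cv2.resize(t,None,fx=6,fy=6,interpolation=cv2.INTER_CUBIC))
q=env.state();print(q["gripper_width"],q["grasp_force"])
E
```

```text
0 0 -0.053 [108. 303.]
0 0 0.053 [375. 217.]
0 0.042 -0.053 [ -4. 302.]
0 0.042 0.053 [263. 215.]
0.035 0 -0.053 [139. 339.]
0.035 0 0.053 [416. 249.]
0.035 0.042 -0.053 [ 22. 338.]
0.035 0.042 0.053 [300. 248.]
0.053526381956050396 0.0
```

View pics/t3.png

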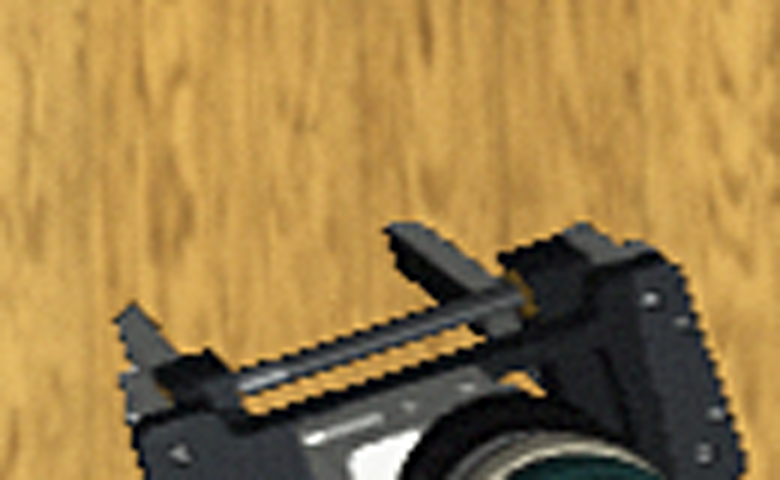

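In the top view the tips sit at about (130,315) and (402,235) in the crop. That matches the expected xy, with the tool about 30–35 mm higher than reported, so y is fine. I'll reopen and descend in stages, watching the force.

Call:
{"api": "play_rows", "payload": {"increments": "0 0 0 0 0 0 -1;0 0 0 0 0 0 -1;0 0 0 0 0 0 -1;0 0 0 0 0 0 -1;0 0 0 0 0 0 -1;0 0 0 0 0 0 -1;0 0 0 0 0 0 -1;0 0 0 0 0 0 -1;0 0 0 0 0 0 -1"}}

```text
time_s: 4.52
tool_pos: [0.4295, -0.1772, 0.0109]
tcp_rot: [1.0, -0.0, -0.0, 0.0]
contact_force: [0.3, -0.9, -0.3]
gripper_width: 0.0942
grasp_force: 0.0
```

Call:
{"api": "play_rows", "payload": {"increments": "0 0 0 0 0 0.004 -1;0 0 0 0 0 0.002 -1;0 0 0 0 0 0 -1"}}

```text
time_s: 4.77
tool_pos: [0.4289, -0.1769, 0.0041]
tcp_rot: [1.0, -0.0, -0.001, -0.0]
contact_force: [-1.2, 0.4, -0.0]
gripper_width: 0.0941
grasp_force: 0.0
```

That puts the claimed tip at -4 mm with no contact, so there is real free space below. Continuing down.

Call:
{"api": "play_rows", "payload": {"increments": "0 0 0 0 0 0.004 -1;0 0 0 0 0 0.004 -1;0 0 0 0 0 0.004 -1;0 0 0 0 0 0.004 -1;0 0 0 0 0 0.002 -1;0 0 0 0 0 0 -1"}}

```text
time_s: 5.27
tool_pos: [0.4289, -0.1769, -0.014]
tcp_rot: [1.0, -0.0, -0.001, -0.0]
contact_force: [1.0, 0.1, -0.6]
gripper_width: 0.0937
grasp_force: 0.0
```

```bash
python3 - <<'E'
from h import *
g=env.capture("side");s=env.state();x,y,z=s["tool_pos"];print(x,y,z,s["contact_force"])
for zz in(0,.01,.02):print(zz,proj(g,[x,y-.0595,zz]),proj(g,[x,y-.05,zz]))
I=cv2.cvtColor(g["img"],cv2.COLOR_RGB2GRAY);print(I[214:234,222:240])
E
```

```text
0.42920901540190876 -0.17703957590840472 -0.013564864105335153 [ 0.80992822 -0.37212356  0.08764215]
0 [230.76246014 229.21354075] [231.19161842 227.02973318]
0.01 [230.60388508 226.51330118] [231.03583148 224.33467643]
0.02 [230.44388258 223.78875496] [230.87864998 221.61549427]
[[ 80 183 208 198 191 142 114 118 118 120 115 115 155 192 193 203 204 198]
 [ 97 189 206 200 208 153 113 117 118 119 118 109 154 195 196 192 207 202]
 [ 88 177 203 197 206 153 112 116 115 117 120 109 147 187 196 198 213 203]
 [ 52 165 201 201 206 150 107 117 117 120 118 107 127 187 206 216 216 203]
 [ 45 106 177 203 209 164 117 118 117 120 121 114 137 205 221 231 212 194]
 [ 51  57 114 176 200 179 133 114 115 117 124 123 149 209 222 201 198 199]
 [ 59  44  53  92 138 136 124 117 117 118 117 117 136 184 199 191 192 161]
 [ 59  49  47  56  80 107 118 119 117 118 122 120 132 183 165 144 111  85]
 [ 63  53  51  41  38  85 114 117 121 115 116 123 107  90  90  95  75  51]
 [ 58  52  42  51  35  65 109 121 123 123 117 124  91  52  39  40  39  49]
 [ 63  56  50  46  43  72 107 121 123 120 122 127 101  59  50  44  44  47]
 [ 53  49  49  44  49  64  84  98 104 104 109 114  97  68  43  50  50  46]
 [ 47  53  44  54  48  48  47  44  37  39  43  45  55  52  54  45  49  52]
 [ 44  48  46  49  50  49  45  50  47  44  49  43  58  49  51  51  51  51]
 [ 51  45  52  47  54  56  51  52  48  49  53  51  53  51  52  52  47  54]
 [ 52  49  45  44  53  47  42  49  47  55  47  48  54  44  48  57  47  45]
 [ 50  47  49  51  51  49  54  51  49  46  46  47  47  46  51  49  55  51]
 [ 51  45  51  56  45  49  51  51  45  44  49  51  48  48  48  49  52  46]
 [ 50  50  54  50  45  51  44  48  47  45  49  49  42  43  48  50  55  51]
 [ 45  47  50  50  45  44  45  54  43  52  47  53  43  50  47  50  50  46]]
```

The tip is now about 13 mm above the bench by the image, and x matches. Lowering about 10 mm in small steps.

Call:
{"api": "play_rows", "payload": {"increments": "0 0 0 0 0 0.003 -1;0 0 0 0 0 0.003 -1;0 0 0 0 0 0.002 -1;0 0 0 0 0 0 -1;0 0 0 0 0 0 -1"}}

```text
time_s: 5.73
tool_pos: [0.4299, -0.1774, -0.0194]
tcp_rot: [1.0, -0.0, 0.0, 0.0]
contact_force: [-2.8, 1.3, 9.4]
gripper_width: 0.0943
grasp_force: 4.8
```

```bash
python3 - <<'E'
from h import *
g=env.capture("side");s=env.state();x,y,z=s["tool_pos"];print(x,y,z,s["contact_force"])
I=cv2.cvtColor(g["img"],cv2.COLOR_RGB2GRAY);print(I[222:233,224:238])
E
```

```text
0.4299178594286884 -0.17740542726674044 -0.019369770531678925 [-3.26915695  1.7211839   9.57078798]
[[ 49  45  37  52 104 124 116 121 120 118 102  92  92  95]
 [ 45  46  50  46 108 123 120 118 116 119 111  76  36  36]
 [ 40  50  47  43 107 123 121 117 121 121 120  77  41  48]
 [ 48  46  51  53 111 130 118 121 121 125 120  74  40  47]
 [ 46  44  44  45  97 117 116 119 119 119 120  84  57  54]
 [ 43  47  54  51  52  56  65  66  69  81  84  66  56  46]
 [ 46  45  49  52  38  45  43  38  42  44  44  38  49  53]
 [ 47  50  53  45  49  45  44  45  49  54  47  45  47  50]
 [ 45  51  54  48  52  45  53  45  48  51  52  47  49  54]
 [ 52  55  48  47  50  48  50  46  48  52  53  49  51  53]
 [ 49  47  50  41  55  48  50  47  46  45  46  47  46  51]]
```

There's contact with the bench at state z = -0.0194, so the true tip height is the state z plus 19.4 mm. I'll raise to about 2.5 mm clear and grip.

Call:
{"api": "play_rows", "payload": {"increments": "0 0 0 0 0 -0.003 -1;0 0 0 0 0 -0.0015 -1;0 0 0 0 0 0 -1;0 0 0 0 0 0 1;0 0 0 0 0 0 1;0 0 0 0 0 0 1;0 0 0 0 0 0 1;0 0 0 0 0 0 1;0 0 0 0 0 0 1;0 0 0 0 0 0 1;0 0 0 0 0 0 1"}}

```text
time_s: 6.7
tool_pos: [0.4295, -0.1772, -0.0167]
tcp_rot: [1.0, -0.0, -0.0, 0.0]
contact_force: [0.0, 0.1, -0.3]
gripper_width: 0.0619
grasp_force: 30.0
```

Call:
{"api": "play_rows", "payload": {"increments": "0 0 0 0 0 -0.01 1;0 0 0 0 0 -0.02 1;0 0 0 0 0 -0.03 1;0 0 0 0 0 -0.03 1;0 0 0 0 0 0 1;0 0 0 0 0 0 1"}}

```text
time_s: 7.2
tool_pos: [0.4313, -0.1782, 0.0764]
tcp_rot: [1.0, -0.0, 0.003, 0.002]
contact_force: [0.3, 0.1, -0.4]
gripper_width: 0.0615
grasp_force: 30.0
```

```bash
python3 - <<'E'
from h import *
g=env.capture("side");s=env.state();print(s["tool_pos"],s["contact_force"],s["gripper_width"],s["grasp_force"])
x,y,z=s["tool_pos"];zl=z+.0194-.0024+.0045
print("pred lens",proj(g,[x,y,zl+.0045]),proj(g,[x-.032,y,zl]),proj(g,[x+.032,y,zl]))
cv2.imwrite("pics/l1.png",cv2.resize(g["img"][150:230,190:280,::-1],None,fx=7.4,fy=7.4,interpolation=cv2.INTER_NEAREST))
E
```

```text
[ 0.42992597 -0.17740931  0.074358  ] [-0.41696763  0.67652262 -0.27008671] 0.061775980764814574 29.99998329032678
pred lens [232.13100673 188.15314034] [220.83346886 188.98006506] [243.58654047 189.93308056]
```

View pics/l1.png

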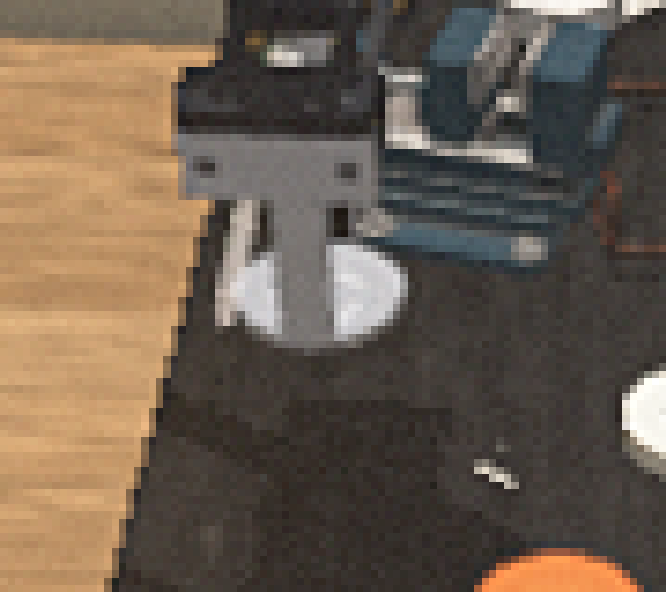

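The lens is held level and centred between the fingers. While it hangs against a dark background I'll fit its silhouette in the side view, which gives the robot-to-camera offset in xy. The underside is at state z + 16.7 mm exactly, because it was gripped on the bench.

```bash
cat >> h.py <<'E'
def fitlens(g,x0,y0,zb,win,excl,thr=130):
    "fit lens xy from its silhouette: win=(u0,u1,v0,v1); excl=(ua,ub) columns hidden by finger"
    from scipy.optimize import minimize
    u0,u1,v0,v1=win;S=8
    I=cv2.cvtColor(g["img"],cv2.COLOR_RGB2GRAY)[v0:v1,u0:u1].astype(float)
    w=np.ones_like(I);w[:,max(0,excl[0]-u0):excl[1]-u0]=0
    a=np.clip((I-50)/(195-50),0,1)
    t=np.linspace(0,2*np.pi,90)
    def ren(p):
        P=[proj(g,[p[0]+.032*np.cos(s),p[1]+.032*np.sin(s),zb+h]) for s in t for h in(0,.009)]
        h=cv2.convexHull(((np.array(P)-[u0,v0]+.5)*S*16).astype(np.int32))
        m=np.zeros((I.shape[0]*S,I.shape[1]*S),np.uint8);cv2.fillPoly(m,[h],255,shift=4)
        return cv2.resize(m,I.shape[::-1],interpolation=cv2.INTER_AREA)/255.
    r=minimize(lambda p:(w*(ren(p)-a)**2).sum(),[x0,y0],method="Nelder-Mead",options=dict(initial_simplex=[[x0,y0],[x0+.003,y0],[x0,y0+.004]],xatol=1e-4))
    return r.x,r.fun
E
python3 - <<'E'
from h import *
g=env.capture("side");s=env.state();x,y,z=s["tool_pos"];print(x,y,z)
print("held",fitlens(g,x,y,z+.0167,(236,250,183,201),(0,0)))
im=cv2.imread("pics/side0.png")[:,:,::-1].copy();g0=dict(g,img=im)
print("bench",fitlens(g0,.43,-.177,0,(216,252,203,227),(0,0)))
t0=dict(env.capture("top"),img=cv2.imread("pics/top0.png")[:,:,::-1].copy())
print("bench top",fitlens(t0,.43,-.177,0,(262,298,246,282),(0,0)))
E
```

```text
0.42902106125848055 -0.17692673655672717 0.07295816250774578
held (array([ 0.42732963, -0.17281674]), np.float64(4.444652340337408))
bench (array([ 0.42914587, -0.176352  ]), np.float64(23.042867204189733))
bench top (array([ 0.42941176, -0.17570222]), np.float64(2.3058354488189625))
```

The bench fits agree in both cameras: (0.4293, -0.176). I'll move to the ring's y at x = 0.43, where the background is plain dark, and refit.

Call:
{"api": "play_rows", "payload": {"increments": "0 0 0 0 0.025 0 1;0 0 0 0 0.03 0 1;0 0 0 0 0.03 0 1;0 0 0 0 0.03 0 1;0 0 0 0 0.03 0 1;0 0 0 0 0.02 0 1;0 0 0 0 0.01 0 1;0 0 0 0 0 0 1;0 0 0 0 0 0 1;0 0 0 0 0 0 1"}}

```text
time_s: 8.18
tool_pos: [0.4292, -0.3506, 0.0726]
tcp_rot: [1.0, 0.0, -0.001, -0.001]
contact_force: [-0.7, -0.4, -1.0]
gripper_width: 0.0618
grasp_force: 30.0
```

```bash
python3 - <<'E'
from h import *
g=env.capture("side");S=np.array([env.state()["tool_pos"]]+[(env.capture("side"),env.state()["tool_pos"])[1] for _ in range(5)]);print(S.round(4));x,y,z=S.mean(0)
u,v=proj(g,[x,y,z+.0212]);f=proj(g,[x,y-.044,z+.02]);print(x,y,z,u,v,f)
I=cv2.cvtColor(g["img"],cv2.COLOR_RGB2GRAY);u,v=int(u),int(v)
print(I[v-10:v+16,u-16:u+17])
fc=int(round(f[0]))
for ex in((fc-6,fc+7),):
  print("held",fitlens(g,x,y,z+.0167,(u-16,u+17,v-4,v+14),ex))
E
```

```text
[[ 0.4294 -0.3506  0.073 ]
 [ 0.4296 -0.3507  0.0733]
 [ 0.4296 -0.3509  0.0734]
 [ 0.4297 -0.3511  0.0736]
 [ 0.4297 -0.3513  0.0736]
 [ 0.4297 -0.3515  0.0736]]
0.429599678327592 -0.35102347060114397 0.07342615780212207 223.40512874986194 230.3707826589535 [220.9062818  242.51981325]
[[121 122 123 125 121 123 125 123 119 117 116 120 118 115 114 117 121 119
  120 114 106 111 122 128 122  88  63  66  64  63  58  67  58]
 [ 94  96  98 114 116 115 114 112 114 119 119 118 121 116 119 118 119 110
  116 115 110 108 111 116  88  61  65  66  63  61  61  58  59]
 [ 55  57  55  58  53  57  47  54  60 108 119 121 121 115 114 120 112 105
  136 149 137 127 119  96  63  49  62  67  63  69  63  62  53]
 [ 55  57  66  67  65  60  58  52  64 105 117 120 118 119 112 117 112 136
  192 211 204 214 197 145 114  93  61  54  59  65  57  61  54]
 [ 62  62  64  63  66  56  52  62 136 135 116 118 118 122 117 115 116 127
  190 212 210 208 213 212 218 185 127  69  52  62  59  65  58]
 [ 63  61  65  67  57  58  87 130 198 164 114 117 117 120 116 119 119 116
  179 208 205 202 204 205 206 215 203 139  69  60  56 
[... 2121 characters left out ...]
  37  54  61  57
   55  57  56  61  57  60  59  61  62  63  66  69  65  65  60]
 [ 61  72  58  66  63  58  57  42  51  50  53  50  48  47  49  48  51  60
   67  61  63  57  58  55  55  59  61  64  63  65  61  56  57]
 [ 59  60  60  62  63  63  60  62  54  49  50  55  52  41  48  51  43  48
   43  44  54  51  49  46  42  44  49  47  47  42  60  55  53]
 [ 60  61  66  60  64  63  64  71  57  49  49  46  51  46  48  51  48  50
   48  50  49  50  46  44  51  41  54  60  65  68  70  71  64]
 [ 59  66  64  63  63  63  66  68  64  57  54  48  50  46  53  53  47  51
   55  53  43  54  46  54  46  50  74  98  81  72  72  67  67]]
held (array([ 0.42858463, -0.34655247]), np.float64(3.479948250032801))
```

The held lens fits (-1.0 mm x, +4.4 mm y) relative to the state, but in the side view y is confounded with height. The top camera can settle it if the arm is pulled back in x, so that the lens peeks out.

Call:
{"api": "play_rows", "payload": {"increments": "0 0 0 -0.02 0 0 1;0 0 0 -0.03 0 0 1;0 0 0 -0.035 0 0 1;0 0 0 -0.035 0 0 1;0 0 0 -0.03 0 0 1;0 0 0 -0.02 0 0 1;0 0 0 -0.01 0 0 1;0 0 0 0 0 0 1;0 0 0 0 0 0 1;0 0 0 0 0 0 1"}}

```text
time_s: 9.32
tool_pos: [0.2505, -0.3523, 0.0736]
tcp_rot: [1.0, 0.0, 0.0, 0.0]
contact_force: [-0.2, -0.9, 0.2]
gripper_width: 0.0618
grasp_force: 30.0
```

```bash
python3 - <<'E'
from h import *
c=env.capture("top");S=np.array([(env.capture("top"),env.state()["tool_pos"])[1] for _ in range(6)]);x,y,z=S.mean(0)
print(x,y,z)
for p in([x,y,z+.0257],[x+.032,y,z+.0257],[x,y+.047,z],[x,y-.047,z]):print(proj(c,p))
u,v=proj(c,[x+.02,y,z+.0257]).astype(int)
cv2.imwrite("pics/l2.png",cv2.resize(c["img"][v-35:v+45,u-50:u+50,::-1],None,fx=7,fy=7,interpolation=cv2.INTER_NEAREST));print(u-50,v-35)
E
```

```text
0.25017732763210787 -0.3520505882359955 0.07330123981631635
[349.0879962  338.61858308]
[349.02829604 325.50548788]
[328.94083734 335.97729797]
[365.89931548 336.42690247]
299 295
```

View pics/l2.png

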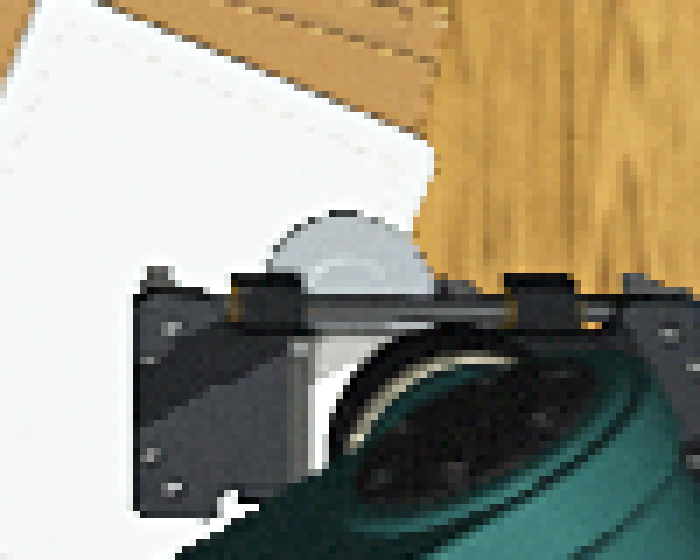

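The top view shows the lens peeking out ahead of the gripper, with its top edge at about (348,212) in the crop and its centre column near 348.5. I'll fit it numerically.

```bash
python3 - <<'E'
from h import *
import h
c=env.capture("top");x,y,z=np.mean([(env.capture("top"),env.state()["tool_pos"])[1] for _ in range(6)],0)
I=cv2.cvtColor(c["img"],cv2.COLOR_RGB2GRAY);print(x,y,z);print(I[321:334,334:364])
J=np.clip((248-I.astype(float))/(248-195),0,1)
f=dict(c,img=np.dstack([(50+145*J).astype(np.uint8)]*3))
for dz in(0,.003):print(dz,fitlens(f,x,y,z+.0167+dz,(330,358,320,332),(0,0)))
# pads/ring in top with same method reference
p=env.capture("side")
E
```

```text
0.2495057120316051 -0.3520777582595365 0.07335232733925762
[[248 248 248 248 247 246 247 247 248 247 247 247 248 248 247 247 247 248
  247 248 244 243 247 247 250 243 166 172 171 164]
 [247 248 248 247 247 247 247 247 247 247 247 247 247 247 248 247 248 248
  247 248 250 249 248 248 251 243 166 177 170 167]
 [247 247 247 247 247 246 248 246 247 248 247 247 247 247 249 249 248 248
  247 246 247 247 248 249 241 188 168 175 170 163]
 [247 248 247 248 247 246 247 248 248 249 249 249 249 252 254 254 250 248
  249 246 241 248 247 250 242 164 172 175 170 162]
 [247 248 247 246 247 248 247 249 253 254 255 254 254 233  17 177 255 254
  249 243 250 248 248 245 218 163 171 172 167 159]
 [248 248 246 247 248 248 249 253 233  63 120 152 193 192 189 187 165 134
  190 250 252 249 251 242 167 167 171 171 163 157]
 [247 247 247 248 248 252 255 242 146 191 194 193 195 193 194 192 189 190
  190 180 214 255 255 246 161 170 172 170 161 158]
 [247 246 246 249 253 237  65 152 191 195 191 197 194 190 189 189 191 192
  193 187 190 160 145 187 129 172 173 175 158 152]
 [247 247 248 252 233  85 173 194 192 196 191 189 190 194 193 193 192 195
  190 191 191 191 167 132 175 177 172 170 157 152]
 [247 248 250 230  82 173 192 193 196 194 192 191 195 190 190 189 190 190
  193 192 191 194 191 162 120 173 174 170 161 151]
 [247 248 252 242 167 194 197 190 190 192 190 187 190 193 195 191 187 192
  191 192 190 196 192 194 189 172 167 169 162 145]
 [251 252 231 124 200 199 192 194 192 188 198 227 230 211 216 214 216 205
  192 192 189 193 193 190 197 186 167 171 163 148]
 [255 255 250 121 154 156 175 208 199 199 221 220 190 188 190 189 193 193
  201 194 191 193 187 191 192 160 109 164 165 149]]
0 (array([ 0.24979977, -0.35077198]), np.float64(3.3989057716299547))
0.003 (array([ 0.25045282, -0.3500698 ]), np.float64(3.4648157001720277))
```

Combining both cameras, the lens sits about (0, +1.8 mm) from the state, so the target in state coordinates is about (0.5193, -0.3542). Moving over the ring.

Call:
{"api": "play_rows", "payload": {"increments": "0 0 0 0.02 0.0021 0 1;0 0 0 0.03 0 0 1;0 0 0 0.035 0 0 1;0 0 0 0.035 0 0 1;0 0 0 0.035 0 0 1;0 0 0 0.035 0 0 1;0 0 0 0.03 0 0 1;0 0 0 0.025 0 0 1;0 0 0 0.0145 0 0 1;0 0 0 0.01 0 0 1;0 0 0 0 0 0 1;0 0 0 0 0 0 1"}}

```text
time_s: 11.07
tool_pos: [0.5185, -0.3543, 0.073]
tcp_rot: [1.0, -0.0, -0.001, -0.0]
contact_force: [-0.3, 0.0, 0.0]
gripper_width: 0.0616
grasp_force: 30.0
```

```bash
python3 - <<'E'
from h import *
S=np.array([(env.capture("top"),env.state()["tool_pos"])[1] for _ in range(10)]);print(S.mean(0),S.std(0),env.state()["contact_force"],env.state()["gripper_width"])
E
```

```text
[ 0.51818333 -0.35454399  0.07358063] [2.88470519e-04 7.62183996e-05 1.55021183e-04] [ 0.68059419  0.21742266 -0.28969772] 0.061837543708215335
```

Call:
{"api": "play_rows", "payload": {"increments": "0 0 0 0.001 0 0.01 1;0 0 0 0 0 0.01 1;0 0 0 0 0 0.01 1;0 0 0 0 0 0.007 1;0 0 0 0 0 0 1;0 0 0 0 0 0 1"}}

```text
time_s: 12.07
tool_pos: [0.5193, -0.3538, 0.0349]
tcp_rot: [1.0, -0.0, -0.001, -0.001]
contact_force: [0.3, 0.1, -0.3]
gripper_width: 0.0622
grasp_force: 30.0
```

Call:
{"api": "play_rows", "payload": {"increments": "0 0 0 0 0 0.001 1;0 0 0 0 0 0.001 1;0 0 0 0 0 0.001 1;0 0 0 0 0 0.001 1;0 0 0 0 0 0.001 1;0 0 0 0 0 0 1;0 0 0 0 0 0 1"}}

```text
time_s: 12.65
tool_pos: [0.5199, -0.3543, 0.0314]
tcp_rot: [1.0, -0.0, -0.0, 0.0]
contact_force: [-0.8, 0.4, 0.0]
gripper_width: 0.0616
grasp_force: 30.0
```

Call:
{"api": "play_rows", "payload": {"increments": "0 0 0 0 0 0.001 1;0 0 0 0 0 0.001 1;0 0 0 0 0 0.001 1;0 0 0 0 0 0 1;0 0 0 0 0 0 1"}}

```text
time_s: 13.07
tool_pos: [0.5198, -0.3543, 0.0282]
tcp_rot: [1.0, -0.0, -0.0, -0.0]
contact_force: [0.3, 0.6, -0.1]
gripper_width: 0.0617
grasp_force: 30.0
```

Call:
{"api": "play_rows", "payload": {"increments": "0 0 0 0 0 0.001 1;0 0 0 0 0 0.001 1;0 0 0 0 0 0 1;0 0 0 0 0 0 1"}}

```text
time_s: 13.4
tool_pos: [0.5199, -0.3543, 0.0263]
tcp_rot: [1.0, -0.0, -0.0, -0.0]
contact_force: [0.3, -0.1, -0.1]
gripper_width: 0.0619
grasp_force: 30.0
```

Call:
{"api": "play_rows", "payload": {"increments": "0 0 0 0 0 0.001 1;0 0 0 0 0 0.0005 1;0 0 0 0 0 0 1;0 0 0 0 0 0 1"}}

```text
time_s: 13.73
tool_pos: [0.52, -0.3544, 0.0251]
tcp_rot: [1.0, -0.0, 0.0, 0.0]
contact_force: [0.0, -0.1, 1.0]
gripper_width: 0.0617
grasp_force: 30.0
```

Call:
{"api": "play_rows", "payload": {"increments": "0 0 0 0 0 0.001 1;0 0 0 0 0 0 1;0 0 0 0 0 0 1"}}

```text
time_s: 13.98
tool_pos: [0.52, -0.3545, 0.0241]
tcp_rot: [1.0, -0.0, 0.0, 0.0]
contact_force: [0.2, 0.1, 1.5]
gripper_width: 0.0617
grasp_force: 30.0
```

Contact starts at state z of about 0.025, exactly ledge height (the rim top would have been met at 0.030), so the lens is inside the rim. Now pressing.

Call:
{"api": "play_rows", "payload": {"increments": "0 0 0 0 0 0.001 1;0 0 0 0 0 0.001 1;0 0 0 0 0 0.001 1;0 0 0 0 0 0.001 1;0 0 0 0 0 0.001 1;0 0 0 0 0 0 1;0 0 0 0 0 0 1"}}

```text
time_s: 14.57
tool_pos: [0.5201, -0.3545, 0.0191]
tcp_rot: [1.0, -0.0, 0.0, 0.0]
contact_force: [-0.3, 0.3, 2.3]
gripper_width: 0.0616
grasp_force: 30.0
```

Call:
{"api": "play_rows", "payload": {"increments": "0 0 0 0 0 0.001 1;0 0 0 0 0 0.001 1;0 0 0 0 0 0.001 1;0 0 0 0 0 0 1;0 0 0 0 0 0 1"}}

```text
time_s: 14.98
tool_pos: [0.5201, -0.3545, 0.0166]
tcp_rot: [1.0, -0.0, 0.0, 0.0]
contact_force: [-1.0, 1.1, 6.1]
gripper_width: 0.0622
grasp_force: 30.0
```

Call:
{"api": "play_rows", "payload": {"increments": "0 0 0 0 0 0.001 1;0 0 0 0 0 0 1;0 0 0 0 0 0 1"}}

```text
time_s: 15.23
tool_pos: [0.5201, -0.3545, 0.0161]
tcp_rot: [1.0, -0.0, 0.0, 0.0]
contact_force: [-1.4, 0.9, 8.4]
gripper_width: 0.062
grasp_force: 30.0
```

Call:
{"api": "play_rows", "payload": {"increments": "0 0 0 0 0 0.001 1;0 0 0 0 0 0 1;0 0 0 0 0 0 1"}}

```text
time_s: 15.48
tool_pos: [0.5201, -0.3545, 0.0155]
tcp_rot: [1.0, -0.0, 0.0, 0.0]
contact_force: [-1.8, 0.8, 8.9]
gripper_width: 0.062
grasp_force: 30.0
```

Call:
{"api": "play_rows", "payload": {"increments": "0 0 0 0 0 0.001 1;0 0 0 0 0 0 1;0 0 0 0 0 0 1"}}

```text
time_s: 15.73
tool_pos: [0.5201, -0.3545, 0.0151]
tcp_rot: [1.0, -0.0, 0.0, 0.0]
contact_force: [-2.8, 2.3, 10.7]
gripper_width: 0.0618
grasp_force: 30.0
```

Call:
{"api": "play_rows", "payload": {"increments": "0 0 0 0 0 0.001 1;0 0 0 0 0 0 1;0 0 0 0 0 0 1;0 0 0 0 0 0 1"}}

```text
time_s: 16.07
tool_pos: [0.5201, -0.3545, 0.015]
tcp_rot: [1.0, -0.0, 0.001, 0.0]
contact_force: [-4.5, 2.4, 14.1]
gripper_width: 0.0617
grasp_force: 30.0
```

Call:
{"api": "play_rows", "payload": {"increments": "0 0 0 0 0 0.001 1;0 0 0 0 0 0 1;0 0 0 0 0 0 1;0 0 0 0 0 0 1"}}

```text
time_s: 16.4
tool_pos: [0.5202, -0.3545, 0.015]
tcp_rot: [1.0, -0.0, 0.001, 0.001]
contact_force: [-4.6, 3.6, 17.2]
gripper_width: 0.0616
grasp_force: 30.0
```

Call:
{"api": "play_rows", "payload": {"increments": "0 0 0 0 0 0.001 1;0 0 0 0 0 0 1;0 0 0 0 0 0 1;0 0 0 0 0 0 1"}}

```text
time_s: 16.73
tool_pos: [0.5202, -0.3545, 0.0149]
tcp_rot: [1.0, -0.0, 0.001, 0.001]
contact_force: [-7.1, 4.6, 20.6]
gripper_width: 0.0618
grasp_force: 30.0
```

The press hit a hard stop: z is steady at 0.015 (10 mm of travel) while the force climbs linearly past 12 N to 20 N, with no slip. I'll check that it's steady and hand in.

```bash
python3 - <<'E'
from h import *
for _ in range(3): env.capture("side")
s=env.state();print(s["tool_pos"],s["contact_force"],s["gripper_width"],s["grasp_force"])
if s["tool_pos"][2]<.0156 and s["contact_force"][2]>13: print(env.hand_in())
E
```

```text
[ 0.52021132 -0.35455152  0.01493077] [-4.99354276  5.74027592 20.59151069] 0.061946202043599255 30.0051316885947
the job is handed in; nothing more can be done
None
```

I gripped the lens, seated it inside the ring's rim, pressed it about 10 mm to the hard stop (about 20 N, above the 12 N full push) and handed in with it still held down; the seating and stop are judged from force and travel, not a final picture.

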